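Hold a spring clip gaping astride an upright template

ROBOT

A 6-joint arm with a two-finger parallel gripper is mounted at the origin on a cart in front of the work surface, level with it; the furniture and walls round the work are solid. World frame = base frame: x ahead of the robot, y to its left, z up, the work surface at z = 0. Lengths are in mm, angles in rad, forces in N, time in s.
With the tool pointing down it reaches from about 350 to 875 mm from the base axis. Payload 4.2 kg.
Tool frame: the origin (TCP) lies between the finger pads; the fingertips stand 17 mm ahead of it and the grasp point (between the pads) lies 2 mm behind it (nose_length is the distance from the TCP to the fingertips, in mm); z points along the fingers, y is the direction in which the jaws open and shut (so a half turn about z gives the same grasp; the last joint's range is limited). The gripper opens to 85 mm and grips with 20 to 120 N. Pads are 22 mm wide; open, the fingers measure 114 mm over their backs; the gripper's body (76 mm by 85 mm) begins 54 mm behind the grasp point. The pads swing forward as they close: fully open they stand 13 mm farther back than shut.
Start: joints at [1.494, 0.385, 0.008, 0, -1.194, -0.259], TCP at [205.92, 590.082, 248.312] pointing down, gripper open.
Joint ranges: [-3.14, 3.14], [-1.21, 2.06], [-1.07, 1.41], [-3.16, 2.05], [-2.99, -0.16], [-3.1, 3.1]. Speed limits (rad/s): [2.79, 2.79, 3.14, 3.14, 3.14, 3.14].

INTERFACE

Orientations are given as a unit quaternion [x, y, z, w].
In Python, from bench import * gives the robot as it stands.
- The arm moves only by the tool jog_arm, never from a script. Its argument "increments" is a list of rows, each a list of 4 numbers: the shift along the tool's x, y, z in m, then the turn about the tool's z in degrees. A call has 1 to 10 rows; each row is the pose to reach, as a shift and turn from the pose measured when the call began, along the tool's axes at that moment; what a row does not reach only later rows make up. A row lasts 1/8 s, in which the tool goes at most 62.5 mm and 10.7 degrees, less where a joint would pass 70% of its speed; a pose out of reach is approached as far as the arm can. A call with a gripper value outside its range is refused whole. "hand" is the gripper's target within -1 to 1 (fully open at 1, half-way at 0, shut at -1), set as the call begins (left out, the last holds). The fingers move at their own pace and stop on an object; the grip force is fixed at half the most. Time passes only in rows, so rows that repeat a pose let the fingers close. It gives the time, the measured TCP pose, the force and the opening at its end, in the units of the state.
- read_state(): the state, without advancing time (a new reading comes with each control period).
- get_image(name): name is "side" or "top" or "wrist"; returns the picture (384x512x3 uint8, red, green, blue); there is no depth.
- calibration(name): a dict with "fx", "fy", "cx", "cy" (pixels), "D" ([k1, k2, p1, p2, k3] as OpenCV has them; the pictures are not rectified), "position" and "rotation" of the camera in the world; the wrist camera has in their place "hand_eye" (4x4, takes a point from camera to tool coordinates, whose origin is the TCP and whose axes are the flange's). Camera axes: x right, y up, looking along -z (the intrinsics and any distortion apply to the point x, -y, -z); pixel columns grow to the right and rows downward; lengths in mm; the calibration is good to about 2 mm. A picture is of the moment at which its call begins: read the wrist's pose just before it. calibration takes no time and is no camera call.
- job_done(): hands the job in, once; it reports no verdict.
The state is a dict: "clock": time; "joints": joint angles; "joint_vel": joint speeds; "joint_efforts": joint torques, N m; "position": TCP position; "ee_rot": TCP orientation; "contact_force": force on the tool from outside, world axes, zero at the start; "wrist_torque": the same for the moment, N m; "gripper_width": finger opening in mm.
Only numpy, scipy, OpenCV 4.12 (cv2) and the standard library are available. Lean on these libraries where they do the work, as an engineer would, in place of code of your own. Each camera call takes 0.05 s, during which the arm holds its last target.

TASK

Throw the stand's lever into the yellow middle notch so that the thin plywood template stands upright and stays there. Then squeeze the spring clip's orange handles to open it off its parking rail, bring it over to the template and hold it there wide open, astride the middle of the template's top edge with the edge well inside the jaws but touched by neither the clip nor the robot, ready for a second sheet to be slipped in. Finish while still squeezing and holding the clip there; do not let it bite or put it down, and leave the pulley wheel, the iron wedge and the clevis where they lie.

Things in the scene. Friction and masses are not known exactly. Their poses are not given: they have to be found in the camera images.
- stand: Green steel tilting stand, fixed; base 130 (x) by 200 (y) by 8 mm, y from -115 to +85 mm of the origin. Origin at the bench top under the shaft, which runs along the stand's y at 32 mm height and carries both the template (between low cheeks) and the hand lever (at y = -92 mm). +x is the side to which the template leans at the start; z up.
- lever (a joint): Shaft angle in rad; lever and template turn together, range -0.06 to 1.5. 0: brass lever pin at the first notch, both lean 0.7 rad from upright towards the stand's +x. 0.7: pin at the yellow middle notch, both upright. 1.4: third notch, lean 0.7 rad towards -x. Friction (about 2 N at the knob) holds it wherever it is left, so bring it right to the notch.
- knob (a point): Centre of the lever's black ball knob, 22 mm diameter, 150 mm from the shaft axis at the stand's y = -92 mm, on an 8 mm round bar. The template's nearest side edge is at y = -50 mm and ends 35 mm nearer the shaft. The knob moves in an arc about the shaft; its top is 193 mm above the bench when upright.
- template_edge (a point): Middle of the top edge of the plywood template (5 mm thick, 100 mm wide along y, edge 115 mm from the shaft axis, so 147 mm above the bench when upright). Its axes turn with the lever: x normal to the sheet, y along the edge, z in the sheet away from the shaft (up when upright).
- rail: Wooden block 70 (x) by 90 (y) by 10 mm, fixed, with a 5 mm thick upright aluminium rail along its y axis (64 mm long, top 40 mm above the bench). Origin at the bench top under the rail's middle. The clip starts biting this rail.
- clip: Loose spring clip, 0.12 kg, biting the rail, its lips 12 mm clear of the block. Origin: middle of the pivot pin (40 mm long along y, 15 mm thick over its coils), 67 mm above the bench at first; z up, jaws open along x. Two orange handles, 34 mm wide along y, stand above the pin, 22 to 58 mm over it: 57 mm over their outsides at the top when closed, parallel and 28 mm over all when squeezed across x.
- clip_jaw (a joint): Opening angle in rad of each of the clip's two levers (mirror images): 0 = closed on the 5 mm rail, 0.26 = fully open stop, handles parallel. The spring pushes each handle outwards with about 6 N (closed) to 9 N (open).
- clip_mouth (a point): Point midway between the jaw tips, 45 mm under the pivot pin in the clip's frame; axes as the clip's. The black lips are 34 mm wide along y, tips 5 mm apart closed on the rail and about 27 mm apart fully open; free depth between the jaws from the tips up to the pin 37 mm.
- pulley_wheel: Grooved brass pulley wheel, 67 mm diameter, 19 mm high, lying loose; bystander. Origin at its underside.
- iron_wedge: Dark steel splitting wedge, 37x93x33 mm, loose; bystander. Origin at its underside.
- clevis: Small forged U-shaped clevis, 50x84x26 mm, loose; bystander. Origin at its underside.
Things that resemble listed ones, but are neither listed nor needed, are in the scene too. What is shaped like the rail but pink is not meant.

How it is judged (in metres and radians):
On the way, in this order (a step that is already met when the one before it is completed fails the run):
1. the lever sits in the yellow middle notch, template upright (value of joint lever between 0.6 and 0.8 rad), for 0.3 s.
2. the clip is squeezed open and off its rail, in the fingers (distance of clip from where it was at the start of the episode above 0.05 m and value of joint clip_jaw above 0.15 rad and contact force between clip and the fingers above 2 N and contact force between clip and rail below 0.3 N), for 0.2 s.
At the end, for the whole second after the job is handed in: Lever within 0.1 rad of the middle notch; clip still, in the fingers, open 0.15 rad or more; jaw tips 10-38 mm below the template edge, within 25 mm of its middle and 9 mm of the sheet's mid-plane, pin parallel within 0.3 rad, clip upright within 0.25; clip and robot not touching stand (all of step 1 and value of joint clip_jaw above 0.15 rad and contact force between clip and the fingers above 2 N and contact force between each of clip, the arm, the fingers and stand below 0.3 N and x of clip_mouth in the frame of template_edge between -0.009 and 0.009 m and y of clip_mouth in the frame of template_edge between -0.025 and 0.025 m and z of clip_mouth in the frame of template_edge between -0.038 and -0.01 m and angle between the y axis of clip and the y axis of template_edge, either way round below 0.3 rad and angle between clip's own z axis and vertical below 0.25 rad and linear speed of clip below 0.03 m/s); the arm keeps its last pose, push and grip.
It fails at once if the pulley wheel is shifted by more than 20 mm (distance of pulley_wheel from where it was at the start of the episode above 0.02 m).
It fails at once if the iron wedge is shifted by more than 20 mm (distance of iron_wedge from where it was at the start of the episode above 0.02 m).
It fails at once if the clevis is shifted by more than 20 mm (distance of clevis from where it was at the start of the episode above 0.02 m).
It also fails if it takes over 51 s, if anything falls off the work surface, if the arm or the gripper's body presses on something with over 40 N, if the wrist force passes 120 N, or if a joint passes its speed limit or range.

## Working session

There is one attempt and no reset: what is moved stays moved. The work goes in short steps, Python scripts to look and compute and a tool call to move; the robot and the scene stay as the last step left them, time stands still between calls to the robot, and variables do not carry over. Pictures are saved under pics/ and viewed, and the job is handed in when it is done.

Besides the shell and the picture viewer there is one more tool, called after "Call:" by a JSON object that holds its "api" and its "payload". jog_arm: Moves the arm, as the interface text tells. Its arguments: {"type":"object","properties":{"increments":{"type":"array"},"hand":{"type":"number"}},"required":["increments"]}

```bash
ls; mkdir -p pics
python3 - <<'E'
from bench import *
import cv2
print(read_state())
for n in ("side","top","wrist"):
    cv2.imwrite(f"pics/{n}0.png",cv2.cvtColor(get_image(n),cv2.COLOR_RGB2BGR)); print(n,calibration(n))
E
```

```text
pics
{'clock': 0.0, 'joints': array([ 1.49362684e+00,  3.85551993e-01,  6.59804422e-03, -4.94716171e-04,
       -1.19398401e+00, -2.58581270e-01]), 'joint_vel': array([ 6.91548275e-04,  4.34151554e-05,  9.69629128e-04, -1.33341498e-04,
       -7.82911156e-04,  2.87160383e-04]), 'joint_efforts': array([ 6.64131244e-05, -3.92283404e+01,  1.88393658e+01,  4.18615535e+00,
       -4.76354515e-03,  4.66448554e-06]), 'position': array([205.73558813, 589.58000255, 247.21405551]), 'ee_rot': array([ 9.85926146e-01, -1.67177856e-01, -1.31965357e-04,  1.08723630e-03]), 'contact_force': array([ 0.20050052,  0.55530722, -1.28620376]), 'wrist_torque': array([-0.0347893 , -0.02795707, -0.05444342]), 'gripper_width': 85.02269671624133}
side {'fx': 423.2316886092501, 'fy': 423.2316886092501, 'cx': 253.95323640276717, 'cy': 194.75854175286005, 'D': array([0.0138384, 0.       , 0.       , 0.       , 0.       ]), 'position': array([  400.78785826, -1074.46659183,  1144.81930556]), 'rotation': array([ 0.40227572, -0.02542643, -0.04915786,  0.91384422])}
top {'fx': 380.7081762024899, 'fy': 380.7081762024899, 'cx': 259.16454226189705, 'cy': 191.49554895522135, 'D': array([-0.04584958,  0.        ,  0.        ,  0.        ,  0.        ]), 'position': array([ 353.2957134 ,   57.72561086, 1330.02885811]), 'rotation': array([ 0.045155  , -0.06185448, -0.69451942,  0.71538649])}
wrist {'fx': 336.9083602305613, 'fy': 336.9083602305613, 'cx': 256.88937956250544, 'cy': 193.41019522247376, 'D': array([-0.06591639,  0.        ,  0.        ,  0.        ,  0.        ]), 'hand_eye': array([[-3.69342380e-04,  9.60523310e-01,  2.78199270e-01,
         7.01946619e+01],
       [ 9.99999156e-01,  8.23184739e-06,  1.29919531e-03,
         5.91362753e-01],
       [ 1.24561729e-03,  2.78199515e-01, -9.60522503e-01,
        -1.24926356e+02],
       [ 0.00000000e+00,  0.00000000e+00,  0.00000000e+00,
         1.00000000e+00]])}
```

View pics/side0.png

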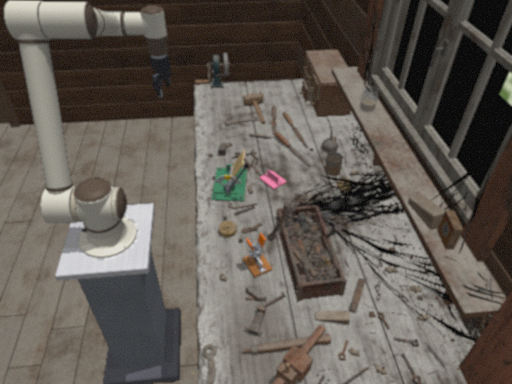

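View pics/top0.png

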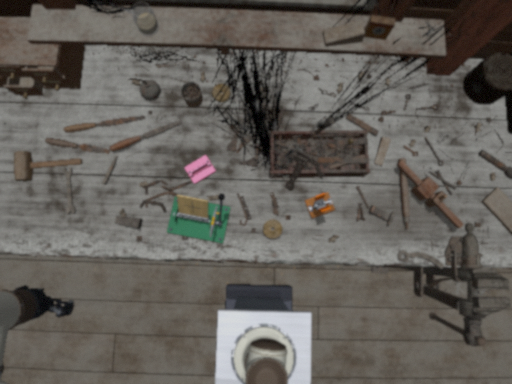

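View pics/wrist0.png

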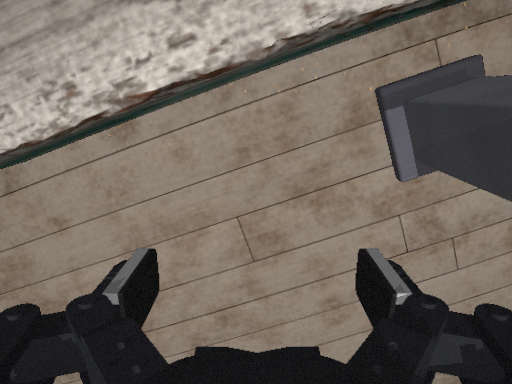

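Run:
```python
import cv2
t=cv2.imread("pics/top0.png");s=cv2.imread("pics/side0.png")
cv2.imwrite("pics/tc.png",cv2.resize(t[150:260,100:300],None,fx=4,fy=4,interpolation=cv2.INTER_CUBIC))
cv2.imwrite("pics/tc2.png",cv2.resize(t[180:240,260:400],None,fx=5,fy=5,interpolation=cv2.INTER_CUBIC))
cv2.imwrite("pics/sc.png",cv2.resize(s[140:290,200:300],None,fx=4,fy=4,interpolation=cv2.INTER_CUBIC))
```

```text
(no output)
```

View pics/tc.png

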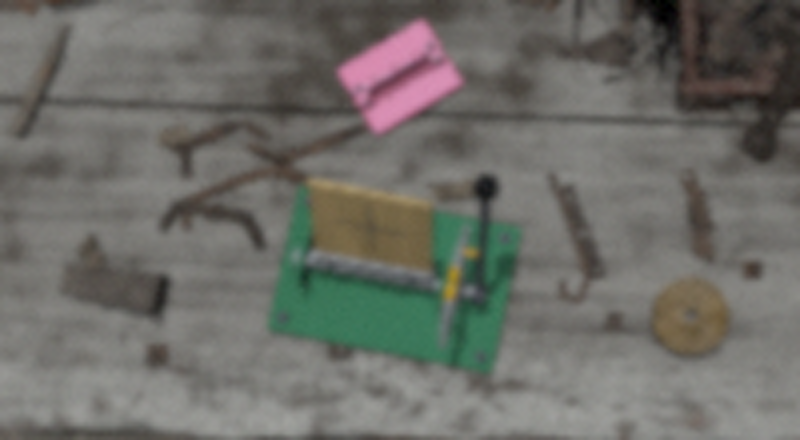

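View pics/tc2.png

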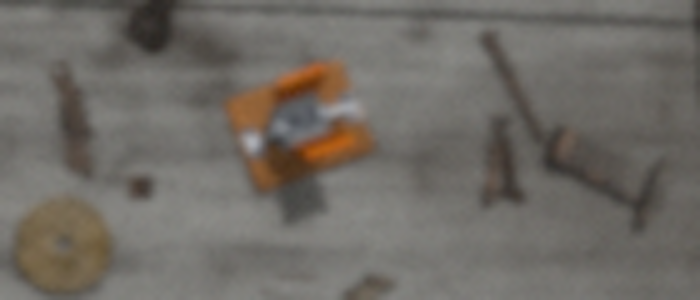

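View pics/sc.png

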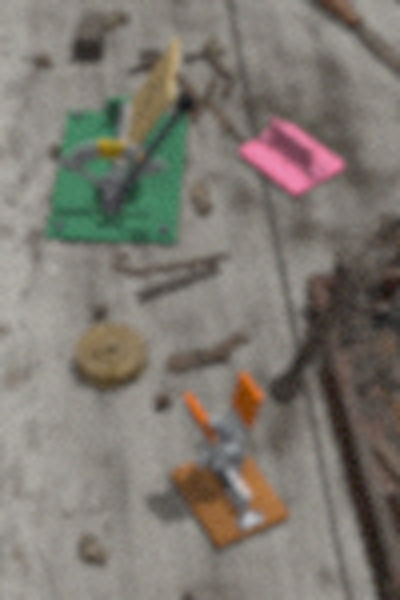

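```bash
cat > h.py <<'E'
import numpy as np, cv2
from scipy.spatial.transform import Rotation as R
from scipy.optimize import least_squares
from bench import *
def T_cam(name,st=None):
    c=calibration(name)
    T=np.eye(4)
    if name=="wrist":
        st=st or read_state()
        B=np.eye(4);B[:3,:3]=R.from_quat(st["ee_rot"]).as_matrix();B[:3,3]=st["position"]
        return B@c["hand_eye"],c
    T[:3,:3]=R.from_quat(c["rotation"]).as_matrix() if np.size(c["rotation"])==4 else c["rotation"]
    T[:3,3]=c["position"];return T,c
def proj(name,P,T=None):
    if T is None: T,c=T_cam(name)
    else: c=calibration(name)
    W=np.linalg.inv(T); F=np.diag([1.,-1,-1])
    Rm=F@W[:3,:3]; t=F@W[:3,3]
    K=np.array([[c["fx"],0,c["cx"]],[0,c["fy"],c["cy"]],[0,0,1.]])
    return cv2.projectPoints(np.array(P,float).reshape(-1,3),cv2.Rodrigues(Rm)[0],t,K,np.array(c["D"],float))[0].reshape(-1,2)
def pose(p): # x,y,yaw -> func
    Rz=R.from_euler('z',p[2]).as_matrix()
    return lambda L: np.array(L,float).reshape(-1,3)@Rz.T+np.array([p[0],p[1],p[3] if len(p)>3 else 0])
def fit(obs,p0):
    # obs list of (cam, T or None, local pts, pixels)
    def f(p): return np.concatenate([(proj(n,pose(p)(L),T)-np.array(px)).ravel() for n,T,L,px in obs])
    r=least_squares(f,p0,loss='soft_l1');return r.x,f(r.x).reshape(-1,2)
def lv(a,r,y): # point on lever/template at shaft angle a, radius r
    th=0.7-a; return [r*np.sin(th),y,32+r*np.cos(th)]
def save(n,name,crop=None,f=1):
    st=read_state(); im=cv2.cvtColor(get_image(n),cv2.COLOR_RGB2BGR)
    cv2.imwrite(f"pics/{name}_full.png",im)
    if crop: im=im[crop[1]:crop[3],crop[0]:crop[2]]
    cv2.imwrite(f"pics/{name}.png",cv2.resize(im,None,fx=f,fy=f,interpolation=cv2.INTER_CUBIC)); return st
E
python3 - <<'E'
from h import *
np.set_printoptions(precision=2,suppress=True)
c=lambda p,f,o:(np.array(p)/f+np.array(o)).tolist()
o=(100,150);s=(200,140)
Lt=[[65,85,8],[-65,85,8],[-65,-115,8],[65,-115,8],lv(0,150,-92),lv(0,115,50),lv(0,115,-50)]
pt=[c(p,4,o) for p in [(303,182),(270,332),(492,373),(523,224),(486,187),(310,182),(433,207)]]
Ls=[[-65,-115,8],[65,-115,8],[-65,85,8],lv(0,150,-92)]
ps=[c(p,4,s) for p in [(47,238),(178,243),(70,110),(186,101)]]
for obs in ([("top",None,Lt,pt)],[("side",None,Ls,ps)],[("top",None,Lt,pt),("side",None,Ls,ps)]):
    x,r=fit(obs,[450,200,0.]);print("stand",x,"\n",r.T)
x=x;print("knob",pose(x)(lv(0,150,-92)),pose(x)(lv(.7,150,-92)),"edge",pose(x)(lv(.7,115,0)))
o=(260,180)
Lt=[[35,45,10],[35,-45,10],[-35,-45,10],[-35,45,10]]
pt=[c(p,5,o) for p in [(226,102),(345,62),(378,150),(262,192)]]
Ls=[[-35,45,10],[-35,-45,10],[35,-45,10]]
ps=[c(p,4,s) for p in [(172,475),(222,547),(288,512)]]
for obs in ([("top",None,Lt,pt)],[("side",None,Ls,ps)],[("top",None,Lt,pt),("side",None,Ls,ps)]):
    x,r=fit(obs,[450,-150,0.]);print("rail",x,"\n",r.T)
# pulley & junk
def ray(px):
    f=lambda q:(proj("top",[q[0],q[1],0])[0]-px)
    return least_squares(f,[450,0]).x
for p in [(690,317),(115,285),(210,205),(580,230)]: print(p,ray(np.array(c(p,4,(100,150)))))
E
```

```text
stand [449.09 252.19  -0.15] 
 [[-1.9  -1.46  0.1  -0.62  1.11  0.81  0.71]
 [ 1.73  1.01  1.15  1.39 -5.36 -3.84 -4.56]]
stand [458.35 255.11  -0.16] 
 [[-0.46 -0.2  -0.52  6.33]
 [-0.43 -0.44 -0.29  4.12]]
stand [451.82 252.95  -0.15] 
 [[-2.1  -1.62 -0.05 -0.82  0.88  0.59  0.48 -1.81 -1.47 -2.26  4.94]
 [ 0.97  0.25  0.31  0.56 -6.27 -4.68 -5.44  0.2  -0.06  0.22  4.43]]
knob [[533.93 147.79 146.73]] [[438.34 161.94 182.  ]] edge [[451.82 252.95 147.  ]]
rail [ 513.32 -187.54    0.37] 
 [[-0.05 -0.11  0.43 -0.23]
 [-0.27 -0.66  0.36  0.52]]
rail [ 519.53 -183.89    0.42] 
 [[-1.1  -0.09  1.42]
 [-0.49  0.15  0.22]]
rail [ 515.6  -186.54    0.39] 
 [[-0.45 -0.74  0.25 -0.16 -1.98 -1.72  0.18]
 [-0.53 -1.52 -0.69  0.08 -0.16  0.85  1.34]]
(690, 317) [425.15 -21.14]
(115, 285) [437.7  480.23]
(210, 205) [510.39 402.26]
(580, 230) [498.45  77.18]
```

Run:
```python
from h import *
np.set_printoptions(precision=2,suppress=True)
c=lambda p,f,o:(np.array(p)/f+np.array(o)).tolist()
o=(100,150);s=(200,140)
pt=[c(p,4,o) for p in [(270,332),(492,373),(523,224),(486,187),(310,182),(433,207)]]
ps=[c(p,4,s) for p in [(47,238),(178,243),(70,110),(186,101)]]
def f(p):
    P=pose(p[:3])
    a=p[3]
    Lt=[[-65,85,8],[-65,-115,8],[65,-115,8],lv(a,150,-92),lv(a,115,50),lv(a,115,-50)]
    Ls=[[-65,-115,8],[65,-115,8],[-65,85,8],lv(a,150,-92)]
    return np.concatenate([(proj("top",P(Lt))-pt).ravel(),(proj("side",P(Ls))+[p[4],p[5]]-ps).ravel()])
r=least_squares(f,[450,250,0,0,0,0],loss='soft_l1')
print(r.x,f(r.x).reshape(-1,2)); x=r.x;print(pose(x[:3])(lv(x[3],150,-92)))
```

```text
[453.46 249.73  -0.15   0.2    1.44  -0.75] [[-0.71 -0.32]
 [ 0.8  -0.02]
 [ 0.17  0.27]
 [ 0.09  0.45]
 [-0.29  0.08]
 [-0.03 -0.48]
 [-0.04 -0.07]
 [ 0.33 -0.23]
 [-0.32 -0.12]
 [ 0.03  0.45]]
[[510.27 148.01 163.87]]
```

```bash
cat >> h.py <<'E'
def goal(p,yaw,grasp=False,st=None):
    """increments to put TCP at p(mm) with tool y at heading yaw(deg)"""
    st=st or read_state(); M=R.from_quat(st["ee_rot"]).as_matrix()
    d=M.T@(np.array(p)-st["position"])/1000
    h=np.degrees(np.arctan2(M[1,1],M[0,1])); t=-((yaw-h+180)%360-180)
    print("t",round(st["clock"],2),"TCP",np.round(st["position"],1),"yaw_y",round(h,1),"tilt",np.round(M[:,2],3),"w",round(st["gripper_width"],1),"F",np.round(st["contact_force"],1))
    print("inc",np.round(d,4),"turn",round(t,1))
E
python3 -c "
from h import *
goal([500,150,330],171.4)"
```

```text
t 0.15 TCP [205.8 589.7 247.5] yaw_y -109.2 tilt [-0.    -0.002 -1.   ] w 85.3 F [ 0.7 -0.1 -0. ]
inc [ 0.4227  0.3183 -0.0819] turn 79.4
```

Call:
{"api": "jog_arm", "payload": {"increments": [[0.02, 0.015, -0.01, 3], [0.06, 0.045, -0.03, 10], [0.1, 0.075, -0.045, 19], [0.145, 0.11, -0.06, 28], [0.19, 0.145, -0.075, 37], [0.24, 0.18, -0.08, 46], [0.285, 0.215, -0.082, 55], [0.335, 0.25, -0.082, 64], [0.38, 0.285, -0.082, 72], [0.41, 0.307, -0.082, 78]], "hand": 1}}

```text
clock: 1.4
position: [492.2, 161.5, 330.7]
ee_rot: [-0.658, 0.753, -0.001, -0.0]
contact_force: [1.1, 0.7, -0.2]
gripper_width: 85.6
```

Call:
{"api": "jog_arm", "payload": {"increments": [[0, 0, 0, 0]]}}

```text
clock: 1.52
position: [492.6, 158.6, 330.9]
ee_rot: [-0.656, 0.755, -0.001, -0.001]
contact_force: [-0.1, 0.1, -0.4]
gripper_width: 85.2
```

```bash
python3 -c "
from h import *
goal([500,150,330],171.4)
st=save('wrist','w1');import pickle;pickle.dump(st,open('w1.pkl','wb'))"
```

```text
t 1.52 TCP [492.6 158.6 330.9] yaw_y 172.0 tilt [-0.    -0.002 -1.   ] w 85.2 F [-0.1  0.1 -0.4]
inc [ 0.0075 -0.0085  0.0009] turn 0.6
```

View pics/w1.png

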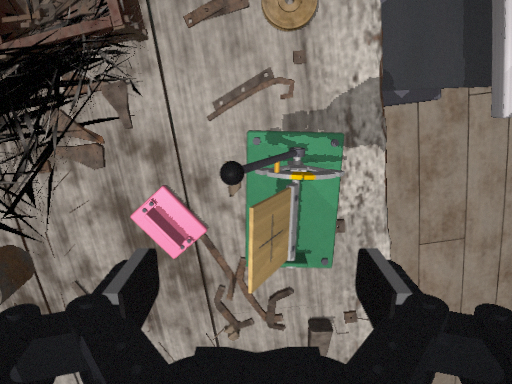

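Run:
```python
import cv2
t=cv2.imread("pics/w1_full.png")
cv2.imwrite("pics/w1c.png",cv2.resize(t[115:300,215:355],None,fx=4,fy=4,interpolation=cv2.INTER_CUBIC)[:600])
```

```text
(no output)
```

View pics/w1c.png

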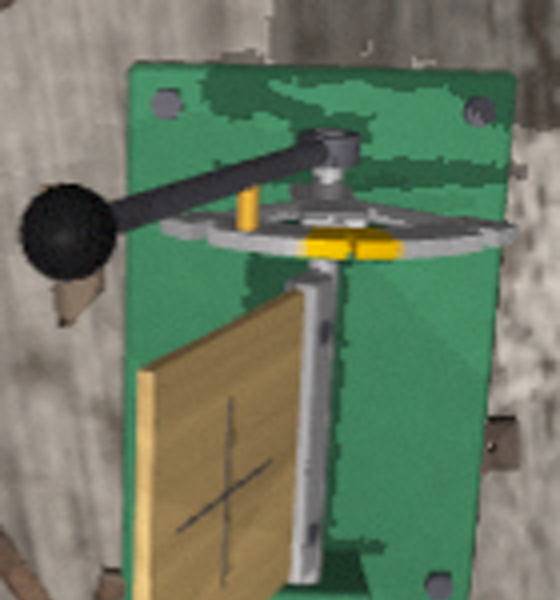

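Run:
```python
from h import *
import pickle
np.set_printoptions(precision=2,suppress=True)
st=pickle.load(open('w1.pkl','rb'));T,_=T_cam("wrist",st)
px=np.array([[247.75,131.25],[344,133],[332.5,266.5],[232,172.75],[251.75,207.75],[250.5,290]])
def f(p):
    P=pose(p[:3]);a=p[3]
    L=[[65,-115,8],[-65,-115,8],[-65,85,8],lv(a,150,-92),lv(a,115,-50),lv(a,115,50)]
    return (proj("wrist",P(L),T)-px).ravel()
r=least_squares(f,[450,250,-.15,0.2],loss='soft_l1');x=r.x
print(x,f(x).reshape(-1,2).T)
for a in (x[3],x[3]/2+.35,.7): print(a,pose(x[:3])(lv(a,150,-92)))
print(pose(x[:3])(lv(.7,115,0)))
k=pose(x[:3])(lv(x[3],150,-92))[0]
goal(k+[0,0,100],np.degrees(x[2])+180)
```

```text
[455.18 252.9   -0.16   0.19] [[-0.91  1.11  0.44  0.25 -0.37 -0.27]
 [-0.99 -0.71  1.62  0.2  -0.54  3.41]]
0.18887380444663884 [[513.2  150.52 162.83]]
0.4444369022233194 [[478.19 156.08 177.13]]
0.7 [[440.74 162.04 182.  ]]
[[455.18 252.9  147.  ]]
t 1.57 TCP [492.2 159.4 331. ] yaw_y 172.1 tilt [ 0. -0. -1.] w 85.8 F [-0.1  0.  -0.6]
inc [ 0.01 -0.02  0.07] turn 1.1
```

```bash
python3 -c "
from h import *
goal([512,150.5,172],171.4)"
```

```text
t 1.57 TCP [492.2 159.4 331. ] yaw_y 172.1 tilt [ 0.    -0.001 -1.   ] w 85.8 F [-0.1  0.  -0.6]
inc [ 0.0059 -0.0208  0.159 ] turn 0.7
```

Call:
{"api": "jog_arm", "payload": {"increments": [[0.003, -0.01, 0.02, 0.4], [0.006, -0.021, 0.05, 0.7], [0.006, -0.021, 0.085, 0.7], [0.006, -0.021, 0.12, 0.7], [0.006, -0.021, 0.145, 0.7], [0.006, -0.021, 0.159, 0.7], [0.006, -0.021, 0.159, 0.7]]}}

```text
clock: 2.45
position: [511.6, 150.6, 171.8]
ee_rot: [-0.653, 0.758, -0.001, -0.001]
contact_force: [-0.3, 1.4, 1.0]
gripper_width: 85.2
```

Call:
{"api": "jog_arm", "payload": {"increments": [[0, 0, 0, 0], [0, 0, 0, 0], [0, 0, 0, 0], [0, 0, 0, 0], [0, 0, 0, 0], [0, 0, 0, 0]], "hand": -1}}

```text
clock: 3.2
position: [513.0, 150.8, 173.0]
ee_rot: [-0.653, 0.758, -0.001, 0.001]
contact_force: [3.7, -1.5, 6.4]
gripper_width: 18.4
```

```bash
python3 -c "
from h import *
goal([440,161.8,191],171.4)
save('wrist','w2')"
```

```text
t 3.2 TCP [513.  150.8 173. ] yaw_y 171.5 tilt [ 0.003 -0.001 -1.   ] w 18.4 F [ 3.7 -1.5  6.4]
inc [-0.      0.0738 -0.0182] turn 0.1
```

View pics/w2.png

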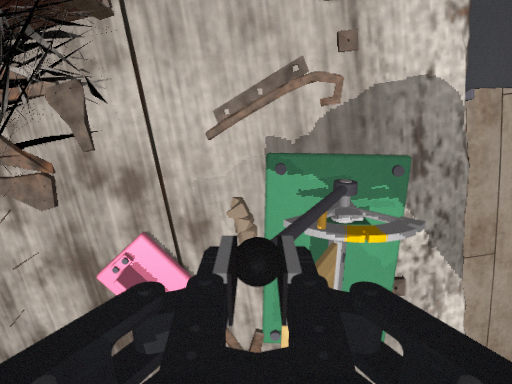

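Call:
{"api": "jog_arm", "payload": {"increments": [[0, 0, 0, 0], [0, 0, 0, 0], [0, 0, 0.004, 0], [0, 0, 0.008, 0], [0, 0, 0.008, 0]], "hand": -0.2}}

```text
clock: 3.88
position: [512.6, 150.6, 164.2]
ee_rot: [-0.653, 0.758, -0.001, -0.0]
contact_force: [0.1, -0.4, 0.3]
gripper_width: 34.1
```

Call:
{"api": "jog_arm", "payload": {"increments": [[0, 0, 0, 0], [0, 0, 0, 0], [0, 0, 0, 0], [0, 0, 0, 0]], "hand": -1}}

```text
clock: 4.38
position: [512.8, 150.6, 164.7]
ee_rot: [-0.653, 0.758, -0.001, -0.0]
contact_force: [0.1, -0.3, 4.6]
gripper_width: 19.1
```

```bash
python3 -c "
from h import *
goal([440,161.8,183],171.4)
save('wrist','w3')"
```

```text
t 4.38 TCP [512.8 150.6 164.7] yaw_y 171.5 tilt [ 0.002 -0.002 -1.   ] w 19.1 F [ 0.1 -0.3  4.6]
inc [-0.0002  0.0736 -0.0185] turn 0.1
```

View pics/w3.png

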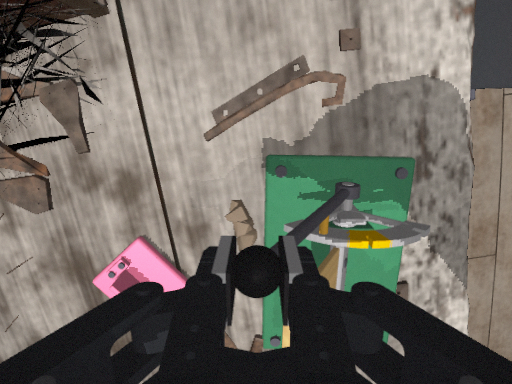

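Run:
```python
from h import *
st=read_state()
c=calibration("wrist");H=c["hand_eye"]
K=np.array([[c["fx"],0,c["cx"]],[0,c["fy"],c["cy"]],[0,0,1.]])
u=cv2.undistortPoints(np.array([[[257.,272.]]]),K,c["D"])[0,0]
d=H[:3,:3]@np.array([u[0],-u[1],-1]);o=H[:3,3]
for z in (-12,-5,0,5,12,20): print(z,o+d*(z-o[2])/d[2])
```

```text
-12 [  7.42811551   0.41321903 -12.        ]
-5 [ 3.4904587   0.41869221 -5.        ]
0 [0.6778467  0.42260163 0.        ]
5 [-2.13476531  0.42651105  5.        ]
12 [-6.07242212  0.43198424 12.        ]
20 [-10.57260132   0.43823931  20.        ]
```

Call:
{"api": "jog_arm", "payload": {"increments": [[0, 0.005, -0.0026, 0], [0, 0.011, -0.0054, 0], [0, 0.022, -0.01, 0], [0, 0.035, -0.014, 0], [0, 0.048, -0.017, 0], [0, 0.0605, -0.0185, 0], [0, 0.068, -0.019, 0], [0, 0.0735, -0.019, 0], [0, 0.0735, -0.019, 0], [0, 0.0735, -0.019, 0]]}}

```text
clock: 5.68
position: [442.7, 162.2, 187.8]
ee_rot: [-0.654, 0.757, -0.003, 0.004]
contact_force: [1.5, -4.1, 17.6]
gripper_width: 18.5
```

```bash
python3 -c "
from h import *
goal([440,161.8,183],171.4)
save('wrist','w4')
save('side','s4',(200,120,320,220),5)"
```

```text
t 5.67 TCP [442.7 162.2 187.8] yaw_y 171.6 tilt [ 0.01 -0.   -1.  ] w 18.5 F [ 1.5 -4.1 17.6]
inc [0.0008 0.0027 0.0048] turn 0.2
```

View pics/w4.png

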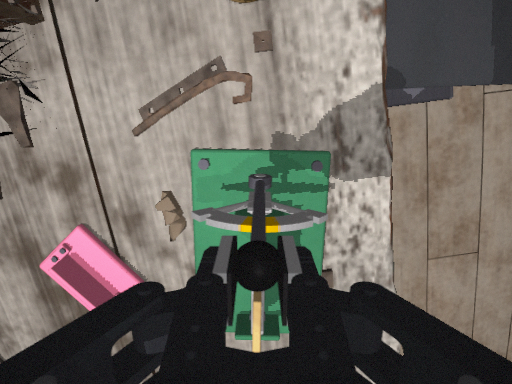

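View pics/s4.png

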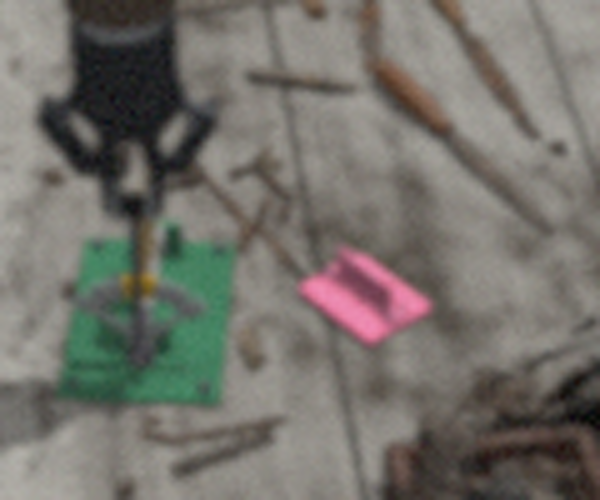

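Call:
{"api": "jog_arm", "payload": {"increments": [[0, 0, 0, 0], [0, 0, 0, 0], [0, 0, 0, 0], [0, 0, -0.02, 0], [0, 0, -0.06, 0], [0, 0, -0.1, 0], [0, 0, -0.13, 0], [0, 0, -0.14, 0], [0, 0, -0.14, 0]], "hand": 1}}

```text
clock: 6.9
position: [440.9, 162.2, 327.0]
ee_rot: [-0.654, 0.757, -0.003, 0.003]
contact_force: [-0.1, 0.9, -1.6]
gripper_width: 85.7
```

```bash
python3 -c "
from h import *
goal([514,-187,330],201.5)
st=save('wrist','w5');import pickle;pickle.dump(st,open('w5.pkl','wb'))
t=cv2.imread('pics/w5_full.png');cv2.imwrite('pics/w5c.png',cv2.resize(t[130:300,180:350],None,fx=3.5,fy=3.5,interpolation=cv2.INTER_CUBIC))"
```

```text
t 6.9 TCP [440.9 162.2 327. ] yaw_y 171.6 tilt [ 0.009 -0.    -1.   ] w 85.7 F [-0.1  0.9 -1.6]
inc [ 0.3349 -0.1232 -0.0022] turn -29.9
```

View pics/w5c.png

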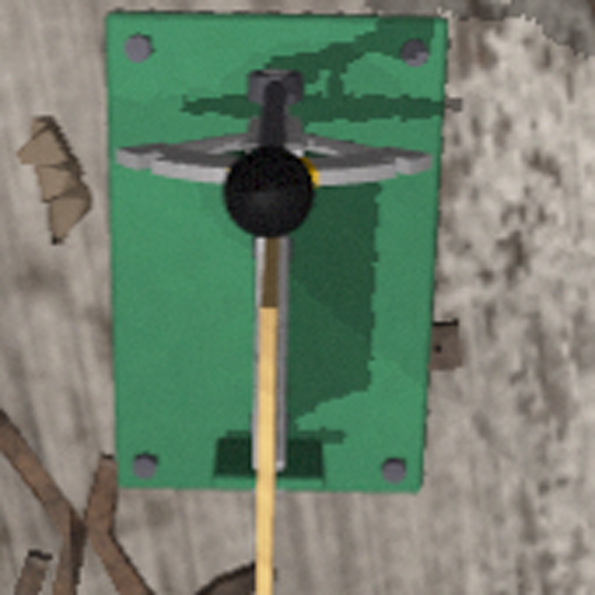

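Run:
```python
from h import *
import pickle
np.set_printoptions(precision=3,suppress=True)
t=cv2.imread('pics/w5_full.png');cv2.imwrite('pics/w5d.png',cv2.resize(t[200:340,200:320],None,fx=4,fy=4,interpolation=cv2.INTER_CUBIC))
st=pickle.load(open('w5.pkl','rb'));T,_=T_cam("wrist",st)
px=np.array([(108,14),(447,17),(118,488),(420,492),(269,191),(268,308)])/3.5+[180,130]
def f(p):
    P=pose(p[:3]);a=p[3]
    L=[[65,-115,8],[-65,-115,8],[65,85,8],[-65,85,8],lv(a,150,-92),lv(a,115,-50)]
    return (proj("wrist",P(L),T)-px).ravel()
r=least_squares(f,[450,250,-.15,0.7],loss='soft_l1');x=r.x
print(x,f(x).reshape(-1,2).T)
print(pose(x[:3])(lv(x[3],115,0)),proj("wrist",pose(x[:3])([lv(x[3],115,0),lv(x[3],115,50)]),T))
```

```text
[455.551 253.257  -0.16    0.693] [[-1.492  0.915 -0.716  0.947 -0.119  0.18 ]
 [-0.756 -0.191  0.499  0.762  0.269 -0.268]]
[[456.342 253.129 146.997]] [[256.104 264.31 ]
 [255.514 306.717]]
```

View pics/w5d.png

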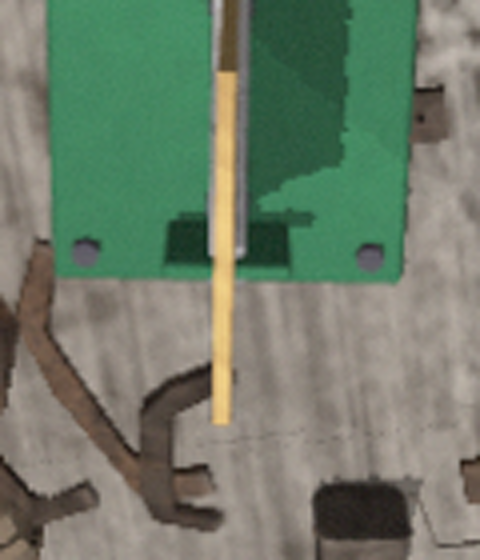

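Call:
{"api": "jog_arm", "payload": {"increments": [[0.015, -0.006, 0, -1], [0.05, -0.018, 0, -5], [0.09, -0.033, 0, -9], [0.135, -0.05, 0, -13], [0.18, -0.067, 0, -18], [0.225, -0.084, 0, -22], [0.27, -0.1, 0, -26], [0.31, -0.114, 0, -29], [0.335, -0.123, 0, -30], [0.335, -0.123, 0, -30]]}}

```text
clock: 8.2
position: [513.0, -188.6, 324.6]
ee_rot: [0.826, -0.563, 0.001, -0.001]
contact_force: [0.6, 0.8, 1.0]
gripper_width: 85.6
```

Call:
{"api": "jog_arm", "payload": {"increments": [[0, 0, 0, 0]]}}

```text
clock: 8.32
position: [512.6, -188.1, 323.4]
ee_rot: [0.826, -0.563, 0.0, -0.0]
contact_force: [0.3, -0.6, 0.2]
gripper_width: 85.3
```

```bash
python3 -c "
from h import *
goal([514,-187,330],201.5)
st=save('wrist','w6');import pickle;pickle.dump(st,open('w6.pkl','wb'))
t=cv2.imread('pics/w6_full.png');cv2.imwrite('pics/w6c.png',cv2.resize(t[130:300,180:350],None,fx=3.5,fy=3.5,interpolation=cv2.INTER_CUBIC))"
```

```text
t 8.32 TCP [ 512.6 -188.1  323.4] yaw_y -158.6 tilt [ 0.001  0.    -1.   ] w 85.3 F [ 0.3 -0.6  0.2]
inc [-0.0005 -0.0018 -0.0066] turn -0.1
```

View pics/w6.png

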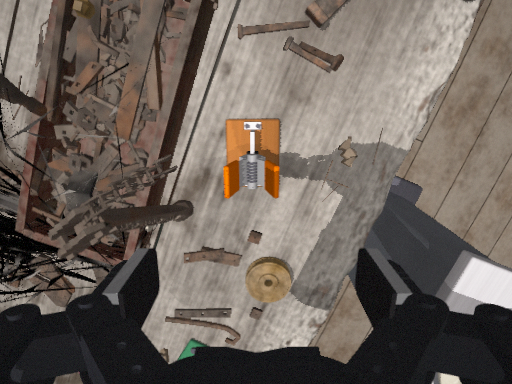

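View pics/w6c.png

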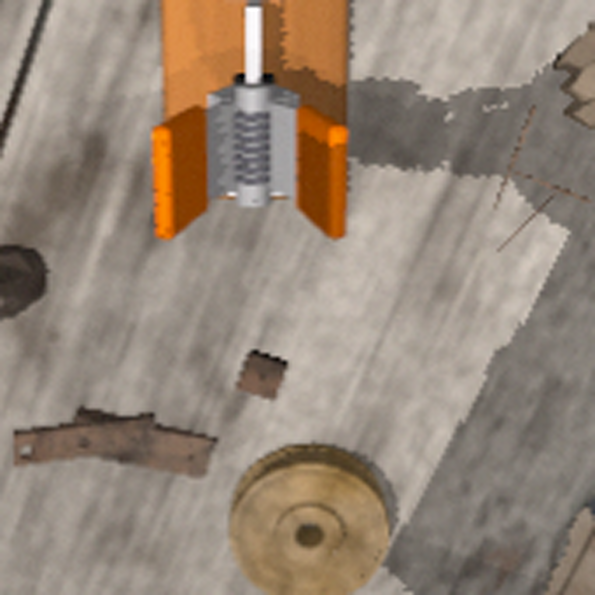

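Run:
```python
from h import *
import pickle
np.set_printoptions(precision=3,suppress=True)
st=pickle.load(open('w6.pkl','rb'));T,_=T_cam("wrist",st)
px=np.array([(153,128),(155,237),(347,128),(345,237),(253,205),(254,84)])/3.5+[180,130]
L=np.array([[28.5,-17,58],[28.5,17,58],[-28.5,-17,58],[-28.5,17,58],[0,20,0],[0,-20,0]],float)
f=lambda p:(proj("wrist",pose([*p,67])(L),T)-px).ravel()
r=least_squares(f,[514,-187,.38],loss='soft_l1');x=r.x
print(x,np.degrees(x[2]),f(x).reshape(-1,2).T)
g=lambda p:(proj("wrist",pose([*p[:3],p[3]])(L),T)-px).ravel()
print(least_squares(g,[514,-187,.38,67]).x)
Lb=[[35,-45,10],[-35,-45,10],[0,-32,40]]
pb=np.array([(226,119),(279,119),(252.5,124)])
print(proj("wrist",pose([x[0],x[1],x[2]])(Lb),T),pb)
goal([x[0],x[1],109+5],np.degrees(x[2])+180)
```

```text
[ 512.672 -174.642    0.37 ] 21.214146696675346 [[-1.34  -1.075  1.547  1.347  0.082 -0.212]
 [-0.38   1.708 -0.183  1.913 -1.246 -0.531]]
[ 511.651 -171.112    0.371   50.86 ]
[[225.754 126.832]
 [280.225 127.007]
 [252.673 139.953]] [[226.  119. ]
 [279.  119. ]
 [252.5 124. ]]
t 8.38 TCP [ 512.5 -187.9  323.2] yaw_y -158.6 tilt [ 0.001  0.    -1.   ] w 85.0 F [-1.1  0.7 -0.1]
inc [-0.012 -0.005  0.209] turn 0.2
```

Call:
{"api": "jog_arm", "payload": {"increments": [[-0.004, -0.002, 0.015, 0], [-0.009, -0.004, 0.05, 0], [-0.0125, -0.005, 0.09, 0.2], [-0.0125, -0.005, 0.13, 0.2], [-0.0125, -0.005, 0.165, 0.2], [-0.0125, -0.005, 0.195, 0.2], [-0.0125, -0.005, 0.21, 0.2], [-0.0125, -0.005, 0.215, 0.2], [-0.0125, -0.005, 0.215, 0.2]]}}

```text
clock: 9.5
position: [513.1, -174.2, 108.7]
ee_rot: [0.826, -0.564, 0.001, -0.001]
contact_force: [0.4, 0.3, 0.8]
gripper_width: 85.6
```

```bash
python3 -c "
from h import *
goal([512.5,-174.5,108],201.2)
save('wrist','w7')"
```

```text
t 9.5 TCP [ 513.1 -174.2  108.7] yaw_y -158.7 tilt [ 0.002  0.    -1.   ] w 85.6 F [0.4 0.3 0.8]
inc [0.0001 0.0007 0.0007] turn 0.1
```

View pics/w7.png

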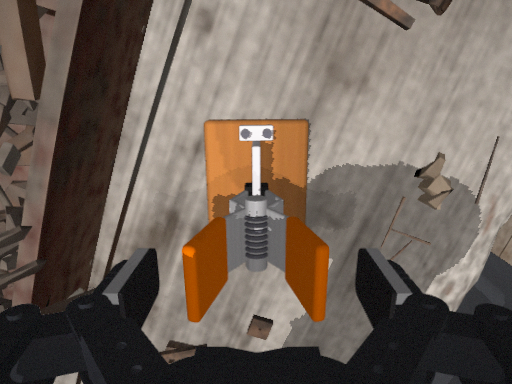

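```bash
cat >> h.py <<'E'
def toolray(px,z):
    c=calibration("wrist");H=c["hand_eye"];K=np.array([[c["fx"],0,c["cx"]],[0,c["fy"],c["cy"]],[0,0,1.]])
    u=cv2.undistortPoints(np.array([[px]],float),K,c["D"])[0,0]
    d=H[:3,:3]@np.array([u[0],-u[1],-1]);o=H[:3,3]
    return o+d*(z-o[2])/d[2]
E
python3 -c "
from h import *
for p,z in (((186,250),-16),((192,318),-16),((327,250),-16),((322,318),-16),((256.5,268),42),((256,196),42)): print(p,toolray(p,z).round(1))"
```

```text
(186, 250) [ 18.1 -24.7 -16. ]
(192, 318) [-10.5 -24.3 -16. ]
(327, 250) [ 18.1  25.5 -16. ]
(322, 318) [-10.5  25.4 -16. ]
(256.5, 268) [-20.7   0.3  42. ]
(256, 196) [20.9  0.  42. ]
```

Run:
```python
from h import *
P=pose([512.5,-174.5,.37,67])
for h in (58,48,40,22): print(h,((proj("side",P([[28.5,-17,h],[28.5,17,h],[-28.5,-17,h],[-28.5,17,h]]))-[200,140])*4).round(0).tolist())
print(((proj("side",P([[0,-20,0],[0,20,0]]))-[200,140])*4).round(0))
t=cv2.imread('pics/side0.png');cv2.imwrite('pics/s0c.png',cv2.resize(t[225:285,235:285],None,fx=10,fy=10,interpolation=cv2.INTER_CUBIC))
```

```text
58 [[263.0, 396.0], [243.0, 368.0], [200.0, 421.0], [180.0, 392.0]]
48 [[263.0, 404.0], [243.0, 376.0], [200.0, 429.0], [180.0, 400.0]]
40 [[262.0, 411.0], [243.0, 383.0], [200.0, 436.0], [181.0, 407.0]]
22 [[262.0, 425.0], [242.0, 397.0], [200.0, 450.0], [181.0, 421.0]]
[[232. 458.]
 [210. 424.]]
```

View pics/s0c.png

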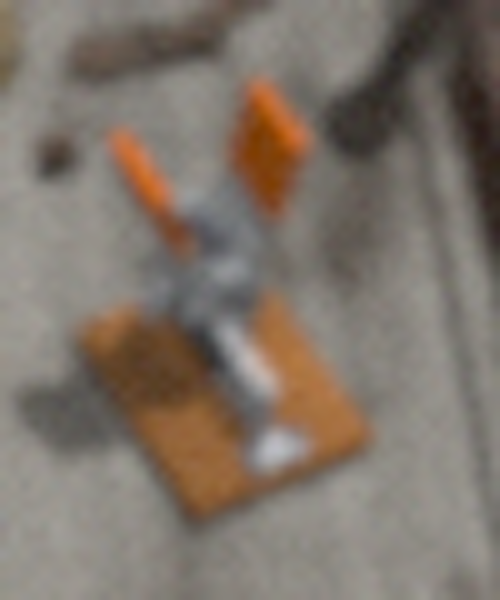

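Call:
{"api": "jog_arm", "payload": {"increments": [[0, 0, 0.004, 0], [0, 0, 0.004, 0], [0, 0, 0.004, 0], [0, 0, 0.004, 0], [0, 0, 0.004, 0], [0, 0, 0.004, 0], [0, 0, 0.004, 0], [0, 0, 0.004, 0]], "hand": -1}}

```text
clock: 10.55
position: [513.4, -174.3, 105.1]
ee_rot: [0.825, -0.564, 0.001, -0.001]
contact_force: [-0.5, 0.3, -1.5]
gripper_width: 24.7
```

```bash
python3 -c "
from h import *
goal([512.5,-174.5,250],201.2)
save('wrist','w8');save('side','s8',(225,200,295,280),8)"
```

```text
t 10.55 TCP [ 513.4 -174.3  105.1] yaw_y -158.7 tilt [ 0.002  0.    -1.   ] w 24.7 F [-0.5  0.3 -1.5]
inc [-0.      0.0005 -0.1449] turn 0.1
```

View pics/w8.png

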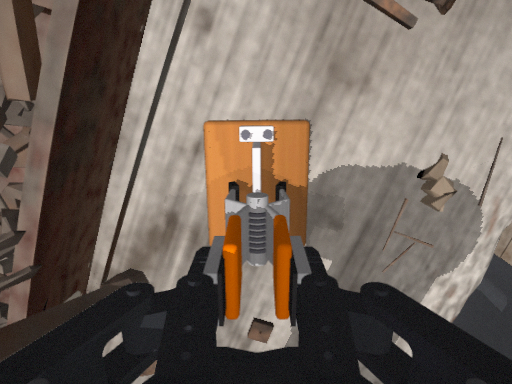

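View pics/s8.png

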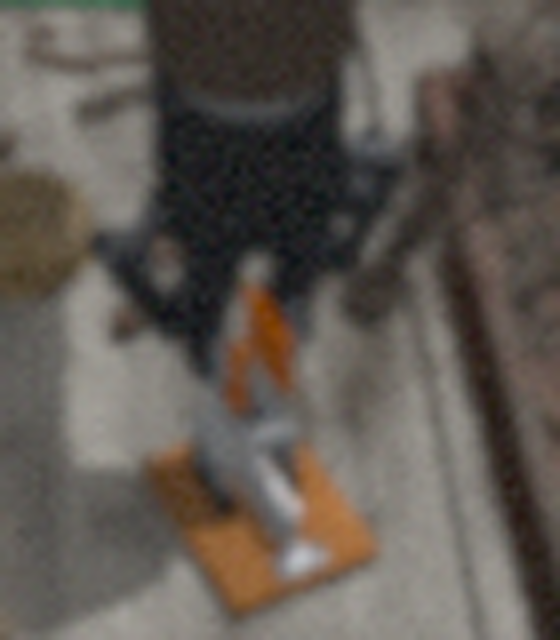

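Call:
{"api": "jog_arm", "payload": {"increments": [[0, 0, -0.004, 0], [0, 0, -0.012, 0], [0, 0, -0.025, 0], [0, 0, -0.04, 0], [0, 0, -0.06, 0], [0, 0, -0.085, 0], [0, 0, -0.115, 0], [0, 0, -0.145, 0], [0, 0, -0.165, 0], [0, 0, -0.175, 0]]}}

```text
clock: 11.9
position: [513.2, -174.4, 282.4]
ee_rot: [0.825, -0.564, 0.002, -0.002]
contact_force: [-0.1, 0.4, -1.6]
gripper_width: 24.7
```

Call:
{"api": "jog_arm", "payload": {"increments": [[0, 0, 0, 0], [0, 0, 0, 0]]}}

```text
clock: 12.15
position: [512.8, -174.3, 281.7]
ee_rot: [0.825, -0.564, 0.002, -0.001]
contact_force: [-0.0, -0.4, -1.0]
gripper_width: 25.2
```

```bash
python3 -c "
from h import *
goal([456.3,253.1,290],170.8)
save('wrist','w9');save('side','s9',(225,170,295,260),6)"
```

```text
t 12.15 TCP [ 512.8 -174.3  281.7] yaw_y -158.7 tilt [ 0.005  0.    -1.   ] w 25.2 F [-0.  -0.4 -1. ]
inc [-0.4187 -0.1024 -0.0084] turn 30.5
```

View pics/w9.png

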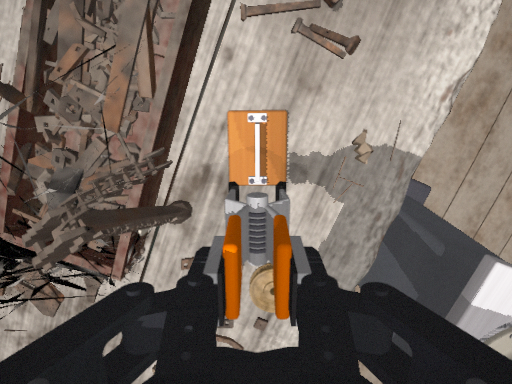

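View pics/s9.png

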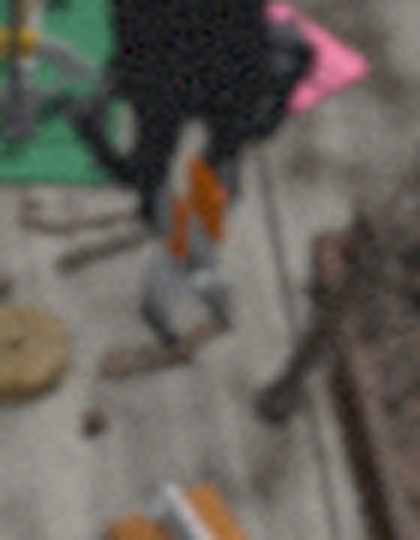

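Call:
{"api": "jog_arm", "payload": {"increments": [[-0.01, -0.0025, -0.01, 1], [-0.035, -0.009, -0.025, 3], [-0.075, -0.018, -0.038, 7], [-0.12, -0.029, -0.038, 10], [-0.165, -0.04, -0.038, 13], [-0.21, -0.051, -0.038, 16], [-0.255, -0.062, -0.038, 19], [-0.3, -0.073, -0.038, 22], [-0.34, -0.083, -0.038, 25], [-0.37, -0.09, -0.038, 28]]}}

```text
clock: 13.5
position: [461.5, 205.3, 319.7]
ee_rot: [-0.664, 0.748, -0.001, 0.002]
contact_force: [0.7, 0.5, -0.3]
gripper_width: 25.1
```

```bash
python3 -c "
from h import *
goal([456.3,253.1,320],170.8)"
```

```text
t 13.5 TCP [461.5 205.3 319.7] yaw_y 173.2 tilt [ 0.004  0.    -1.   ] w 25.1 F [ 0.7  0.5 -0.3]
inc [-0.0469  0.0108 -0.0003] turn 2.4
```

Call:
{"api": "jog_arm", "payload": {"increments": [[-0.02, 0.005, 0, 1], [-0.037, 0.0085, 0, 2], [-0.046, 0.0105, 0, 2.4], [-0.047, 0.0108, 0, 2.4], [-0.047, 0.0108, 0, 2.4]]}}

```text
clock: 14.12
position: [456.3, 252.8, 319.8]
ee_rot: [-0.648, 0.761, -0.001, 0.002]
contact_force: [-0.8, -0.4, -0.9]
gripper_width: 25.2
```

```bash
python3 -c "
from h import *
goal([456.3,253.1,235],170.8)
st=save('wrist','w10');T,_=T_cam('wrist',st)
P=pose([455.55,253.26,-.16])
print(proj('wrist',P([lv(.693,115,y) for y in (-50,0,50)]+[lv(.693,150,-92)]),T).round(1))
save('side','s10',(190,110,290,220),5)"
```

```text
t 14.12 TCP [456.3 252.8 319.8] yaw_y 170.8 tilt [ 0.004  0.    -1.   ] w 25.2 F [-0.8 -0.4 -0.9]
inc [-0.0003  0.0003  0.0848] turn 0.0
[[257.  121.3]
 [257.1 177.3]
 [257.1 228.6]
 [256.5  67.2]]
```

View pics/w10.png

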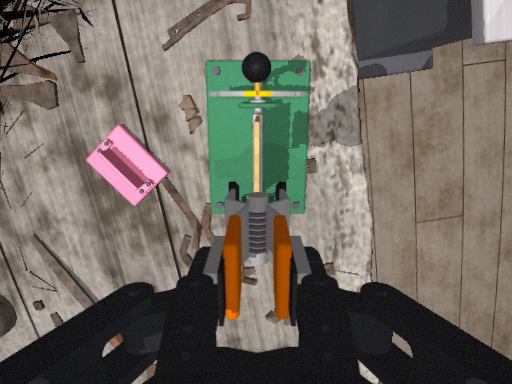

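View pics/s10.png

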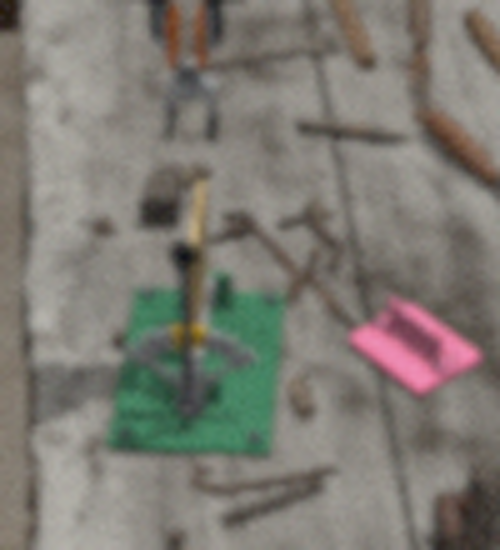

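Call:
{"api": "jog_arm", "payload": {"increments": [[0, 0, 0.01, 0], [0, 0, 0.03, 0], [0, 0, 0.05, 0], [0, 0, 0.068, 0], [0, 0, 0.08, 0], [0, 0, 0.085, 0], [0, 0, 0.085, 0]]}}

```text
clock: 15.1
position: [456.8, 252.6, 234.8]
ee_rot: [-0.648, 0.762, -0.001, 0.002]
contact_force: [0.0, -1.4, -0.5]
gripper_width: 25.2
```

```bash
python3 -c "
from h import *
goal([456.3,253.1,206],170.8)
st=save('wrist','w11');T,_=T_cam('wrist',st)
P=pose([455.55,253.26,-.16])
print(proj('wrist',P([lv(.693,115,y) for y in (-50,0,50)]+[lv(.693,150,-92)]),T).round(1))
save('side','s11',(190,110,290,220),5)"
```

```text
t 15.1 TCP [456.8 252.6 234.8] yaw_y 170.8 tilt [ 0.004  0.    -1.   ] w 25.2 F [ 0.  -1.4 -0.5]
inc [-0.0004  0.0007  0.0288] turn -0.0
[[257.6 131.3]
 [257.6 207.2]
 [257.6 274. ]
 [256.9  53.3]]
```

View pics/w11.png

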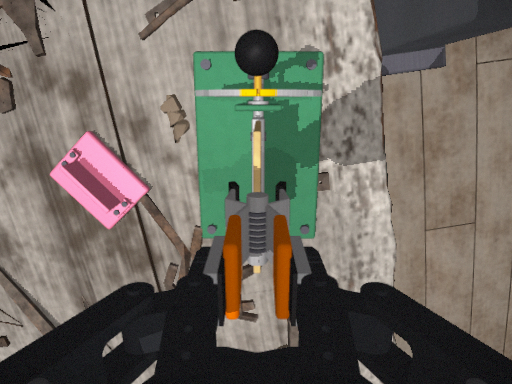

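View pics/s11.png

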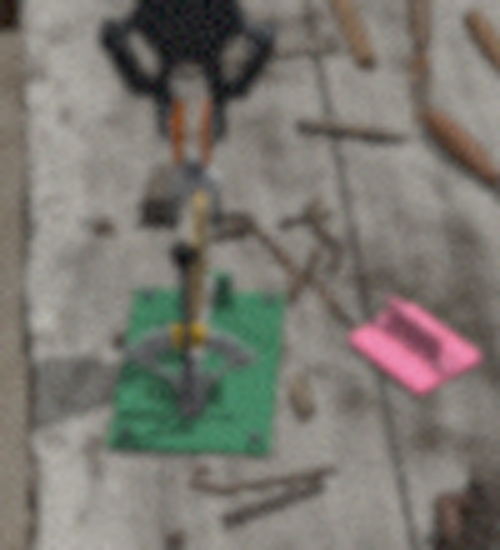

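Call:
{"api": "jog_arm", "payload": {"increments": [[0, 0.0005, 0.004, 0], [0, 0.0005, 0.01, 0], [0, 0.0005, 0.017, 0], [0, 0.0005, 0.023, 0], [0, 0.0005, 0.027, 0], [0, 0.0005, 0.029, 0], [0, 0.0005, 0.029, 0], [0, 0.0005, 0.029, 0]]}}

```text
clock: 16.2
position: [456.8, 253.1, 206.7]
ee_rot: [-0.648, 0.762, -0.001, 0.003]
contact_force: [-0.3, -0.6, -0.6]
gripper_width: 25.0
```

```bash
python3 -c "
from h import *
goal([456.3,253.1,206],170.8)
st=save('wrist','w12');T,_=T_cam('wrist',st)
P=pose([455.55,253.26,-.16])
print(proj('wrist',P([lv(.693,115,y) for y in (-50,0,50)]+[lv(.693,150,-92)]),T).round(1))
save('side','s12',(205,120,255,190),8)"
```

```text
t 16.2 TCP [456.8 253.1 206.7] yaw_y 170.8 tilt [ 0.006  0.001 -1.   ] w 25.0 F [-0.3 -0.6 -0.6]
inc [0.0001 0.0005 0.0007] turn 0.0
[[257.5 135.6]
 [257.6 221.6]
 [257.6 295.7]
 [256.7  43.8]]
```

View pics/w12.png

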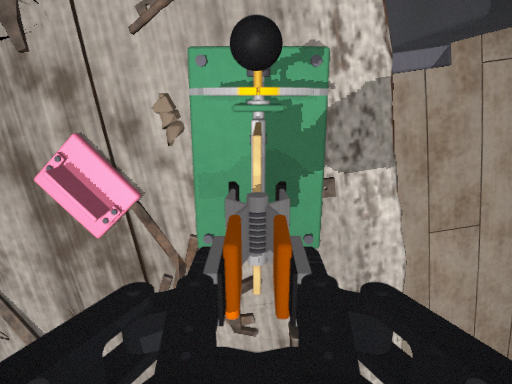

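View pics/s12.png

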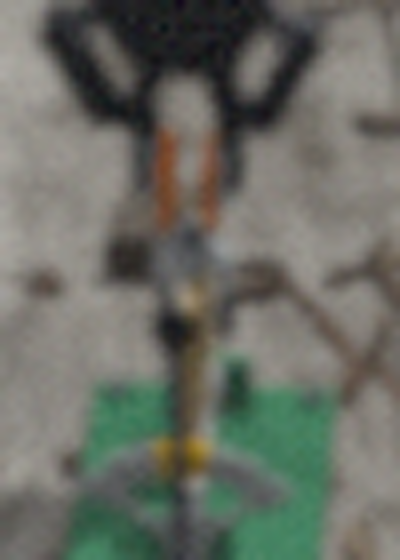

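Call:
{"api": "jog_arm", "payload": {"increments": [[0, 0.0003, 0, 0], [0, 0.0003, 0, 0], [0, 0.0003, 0, 0], [0, 0.0003, 0, 0]]}}

```text
clock: 16.8
position: [456.5, 253.2, 206.7]
ee_rot: [-0.648, 0.762, -0.001, 0.003]
contact_force: [-0.3, 0.3, -1.4]
gripper_width: 25.0
```

```bash
python3 -c "
from h import *
goal([456.3,253.1,206],170.8)
print(np.abs(read_state()['joint_vel']).max())
print(job_done())"
```

```text
t 16.8 TCP [456.5 253.2 206.7] yaw_y 170.8 tilt [ 0.006  0.002 -1.   ] w 25.0 F [-0.3  0.3 -1.4]
inc [0.0001 0.0002 0.0007] turn -0.0
0.00158176953349246
the job is handed in; nothing more can be done
None
```

The lever is in the yellow middle notch with the template upright. The clip is held squeezed open astride the middle of the template's top edge. I handed the job in at 16.8 s of the 51 s allowed; no verdict was reported.

- **Lever:** I gripped the knob and swung it along its arc. The fit to the wrist picture afterwards gave a lever angle of 0.693 rad. It started near 0.19 rad, not 0. My first grip sat high on the ball, so I re-gripped 8 mm lower before swinging.
- **Clip:** I squeezed the handles on the rail, lifted the clip straight off and carried it over the knob to the template. By my estimate the jaw tips are about 23 mm below the edge. In the last wrist picture the jaws were centred on the sheet to within a pixel or two.
- **Last checks:** The force on the tool was about 1 N and the arm was still, so I saw no sign of contact with the stand. I kept clear of the wheel, wedge and clevis, but took no separate check that they had not moved.
- **Disagreements:**
  - The gripper width read about 3 mm low against known sizes: 19 for the 22 mm knob, and 25 for the 28 mm handles.
  - The clip's handle tops looked 5–20 mm lower in the pictures than the description gives, but the grasp held.

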